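Put three containers back on the right stands

TASK

The three containers are on the wrong wooden stands: put the pepper mill on the low round stand, the slim jar on the square stand of middle height and the short wide jar on the high oblong stand, each standing upright in the middle of its stand. The worktop has just been wiped and is still wet, so never stand any of the three on it; the free end of the chopping board will do to park one meanwhile. Leave the glass tumbler, the mug and the food tin where they are.

Things in the scene. Friction and masses are not known exactly. Their poses are not given: they have to be found in the camera images.
- pepper_mill: Turned pepper mill of light wood, the tallest of the three, upright, round, 150 mm high: foot 56 mm in diameter, waist 40 mm, shoulder 48 mm at 95 mm up, then a narrow steel neck and a head 47 mm in diameter, straight-sided from 106 to 128 mm up and good to grip, with a small steel knob on top. Rigid, nothing turns. Loose, about 0.22 kg. Starts on the high stand. Origin: centre of the underside, z up.
- slim_jar: Slim round spice jar, upright, 41 mm in diameter, 105 mm high; the screw cap (from 84 mm up) is as wide as the body. Loose, about 0.11 kg. Starts on the low stand. Origin: centre of the underside, z up.
- wide_jar: Short wide jar with a flat round screw lid, upright, 84 mm high; lid 63 mm in diameter (74 to 84 mm up), body 62 mm across along its x, 68 mm along its y. Loose, about 0.25 kg. Starts on the middle stand. Origin: centre of the underside, z up.
- low_stand: Low round wooden stand, a disc 110 mm in diameter, its flat top 18 mm above the worktop, with a flush round cork inlay 72 mm across that marks the middle. Fixed. Origin: on the worktop under its centre, z up. The pepper mill belongs here.
- mid_stand: Square wooden stand like a small bench, 100 x 100 mm, its flat top 36 mm above the worktop, same cork inlay in the middle. Fixed. Origin: on the worktop under its centre, z up. The slim jar belongs here.
- high_stand: Oblong wooden stand like a small bench, 90 mm along its x, 120 mm along its y, its flat top 56 mm above the worktop, same cork inlay in the middle. Fixed. Origin: on the worktop under its centre, z up. The wide jar belongs here.
- board: Wooden chopping board lying flat, 200 mm along its x, 280 mm along its y, 22 mm thick. Fixed. Origin: centre of its underside, z up. Its long axis points roughly away from the robot; the glass tumbler stands on the middle line about 70 mm beyond the centre, and the end nearer the robot is free. (Overhead, wall cabinets hang about 0.64 m above the worktop, from about 0.6 m in front of the robot on back to the wall: keep carried things low and the wrist clear of them.)
- glass_tumbler: Clear glass tumbler, 82 mm across at the rim, 86 mm high, standing on the far end of the board; stays there. Origin: centre of the underside, z up.
- mug: Mug, green above and white below, 78 mm in diameter, 116 mm over the handle, 101 mm high, standing on the worktop near the back on the left; stays there. Origin: on the underside, midway along cup and handle (the cup's axis is 19 mm toward its +y, the handle points to its -y), z up.
- tin: Low food tin, 75 mm in diameter, 58 mm high, standing on the worktop behind the stands; stays there. Origin: centre of the underside, z up.
Things that resemble listed ones, but are neither listed nor needed, are in the scene too. What is shaped like the pepper_mill but yellow is not meant.

How it is judged:
By the outcome, as a careful person would: the job done as asked, in the order asked, and still so for the second after the job is handed in, with the robot touching nothing.
It also fails if it takes over 104 s, if anything falls off the work surface, if the arm or the gripper's body presses on something with over 40 N, if the wrist force passes 120 N, or if a joint passes its speed limit or range.

ROBOT

A 6-joint arm with a two-finger parallel gripper is mounted at the origin on a cart in front of the work surface, level with it; the furniture and walls round the work are solid. World frame = base frame: x ahead of the robot, y to its left, z up, the work surface at z = 0. Lengths are in m, angles in rad, forces in N, time in s.
With the tool pointing down it reaches from about 0.275 to 0.85 m from the base axis. Payload 5.2 kg.
Tool frame: the origin (TCP) lies at the very end of the fingers, on their centre line; the grasp point (between the pads) lies ctrl.grip_point_offset behind it (ctrl.grip_point_offset is the distance from the TCP to the grasp point, in m); z points along the fingers, x is the direction in which the jaws open and shut, and the axes are right-handed (so a half turn about z gives the same grasp; the last joint's range is limited). The gripper opens to 85 mm and grips with 20 to 120 N. Pads are 22 mm wide; open, the fingers measure 114 mm over their backs; the gripper's body (76 mm by 85 mm) begins 54 mm behind the grasp point. The pads swing forward as they close: fully open they stand 13 mm farther back than shut.
Start: joints at [-1.342, 0.259, 1.535, -0, 1.348, -0.203], TCP at [0.23, -0.5, 0.231] pointing down, gripper open.
Joint ranges: [-3.14, 3.14], [-0.91, 2.08], [0.19, 2.58], [-1.22, 4.36], [0.22, 2.71], [-3.12, 3.12]. Speed limits (rad/s): [2.57, 2.57, 3.14, 3.14, 3.14, 3.14].

INTERFACE

Orientations are given as a rotation vector (axis times angle).
In Python, from rig import ctrl, eyes gives the robot as it stands.
- The arm moves only by the tool jog_arm, never from a script. Its argument "commands" is a list of rows, each a list of 5 numbers: the opening, from -1 (shut) to 1 (fully open), so that 0 is half open, then the shift along the tool's x, y, z in m, then the turn about the tool's z in degrees. A call has 1 to 12 rows; each row is the pose to reach, as a shift and turn from the pose measured when the call began, along the tool's axes at that moment; what a row does not reach only later rows make up. A row lasts 1/8 s, in which the tool goes at most 62.5 mm and 10.7 degrees, less where a joint would pass 70% of its speed; a pose out of reach is approached as far as the arm can. A call with a gripper value outside its range is refused whole. The fingers move at their own pace and stop on an object; "newtons" is the grip in N (left out, the last holds). Time passes only in rows, so rows that repeat a pose let the fingers close. It gives the time, the measured TCP pose, the force and the opening at its end, in the units of the state.
- ctrl.observe(): the state, without advancing time (a new reading comes with each control period).
- eyes.camera(name): name is "side" or "top"; returns the picture (480x640x3 uint8, red, green, blue); there is no depth.
- eyes.camera_params(name): a dict with "K" (3x3 intrinsics, pixels), "extrinsics" (4x4, takes a point from world to camera coordinates). Camera axes: x right, y down, z forward; pixel columns grow to the right and rows downward; lengths in m; the calibration is good to about 2 mm. A picture is of the moment at which its call begins. camera_params takes no time and is no camera call.
- ctrl.sign_off(): hands the job in, once; it reports no verdict.
The state is a dict: "time": time; "joints": joint angles; "qd": joint speeds; "joint_torque": joint torques, N m; "tcp_pos": TCP position; "ee_rot": TCP orientation; "ft_force": force on the tool from outside, world axes, zero at the start; "torque": the same for the moment, N m; "opening": finger opening in m.
Only numpy, scipy, OpenCV 4.12 (cv2) and the standard library are available. Lean on these libraries where they do the work, as an engineer would, in place of code of your own. Each camera call takes 0.05 s, during which the arm holds its last target.

## Working session

There is one attempt and no reset: what is moved stays moved. The work goes in short steps, Python scripts to look and compute and a tool call to move; the robot and the scene stay as the last step left them, time stands still between calls to the robot, and variables do not carry over. Pictures are saved under pics/ and viewed, and the job is handed in when it is done.

Besides the shell and the picture viewer there is one more tool, called after "Call:" as name(argument=value, ...) on one line, values as JSON. jog_arm: Moves the arm, as the interface text tells. Its arguments: {"type":"object","properties":{"commands":{"type":"array"},"newtons":{"type":"number"}},"required":["commands"]}

```bash
ls; mkdir -p pics
python3 - <<'E'
from rig import ctrl, eyes
import cv2,numpy as np
print(ctrl.observe(), ctrl.grip_point_offset)
for n in("side","top"):
    p=eyes.camera_params(n); print(n,p["K"],p["extrinsics"], -p["extrinsics"][:3,:3].T@p["extrinsics"][:3,3])
    cv2.imwrite(f"pics/{n}0.png",eyes.camera(n)[:,:,::-1])
E
```

```text
pics
{'time': 0.0, 'joints': array([-1.34182299e+00,  2.59355550e-01,  1.53609812e+00,  8.53398798e-06,
        1.34800452e+00, -2.02779849e-01]), 'qd': array([ 0.00058038, -0.00028357, -0.00366145,  0.00117467, -0.00153899,
        0.00056969]), 'joint_torque': array([-9.48726665e-04, -4.46038520e+01, -2.90567744e+01, -6.67073327e-04,
        1.17099361e-02,  1.78826008e-05]), 'tcp_pos': array([ 0.23006513, -0.49898043,  0.23046191]), 'ee_rot': array([-2.64461721e+00,  1.69333546e+00,  2.08905999e-03]), 'ft_force': array([ 0.24563974,  0.49135284, -0.73200432]), 'torque': array([ 0.03818628,  0.02712302, -0.0410342 ]), 'opening': 0.08548045113619088} 0.0187
side [[560.59327142   0.         323.47900941]
 [  0.         560.59327142 243.84364747]
 [  0.           0.           1.        ]] [[-0.99981987 -0.01818327 -0.00543944  0.55951082]
 [-0.00192205  0.38212772 -0.92410752  0.03324109]
 [ 0.01888186 -0.92393061 -0.38209384  1.44719238]
 [ 0.          0.          0.          1.        ]] [0.53214825 1.33457673 0.58672506]
top [[577.90707269   0.         319.46583743]
 [  0.         577.90707269 231.1270564 ]
 [  0.           0.           1.        ]] [[-0.07071292 -0.99749349 -0.00253375  0.10043387]
 [-0.9753047   0.06967232 -0.20958651  0.51885879]
 [ 0.20923771 -0.01234929 -0.97778682  1.46000661]
 [ 0.          0.          0.          1.        ]] [0.20765895 0.08206209 1.53657551]
```

View pics/side0.png

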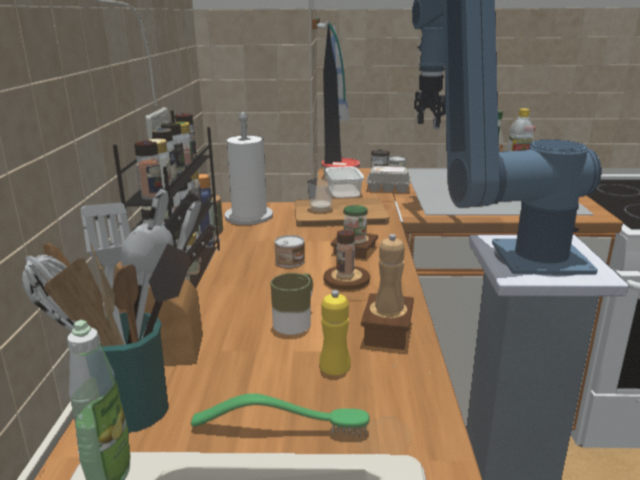

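View pics/top0.png

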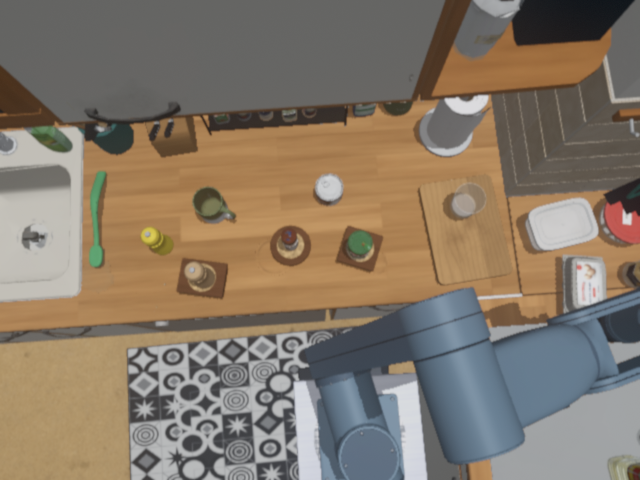

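```bash
cat > h.py <<'E'
from rig import ctrl, eyes
import cv2,numpy as np
def cast(n,u,v,z):
    p=eyes.camera_params(n);E=p["extrinsics"];R=E[:3,:3];c=-R.T@E[:3,3]
    d=R.T@np.linalg.inv(p["K"])@[u,v,1]
    return c+d*(z-c[2])/d[2]
def proj(n,P):
    p=eyes.camera_params(n);E=p["extrinsics"];q=p["K"]@(E[:3,:3]@P+E[:3,3]);return q[:2]/q[2]
def tri(a,b):
    A=[];y=[]
    for n,(u,v) in (("top",a),("side",b)):
        p=eyes.camera_params(n);P=p["K"]@p["extrinsics"][:3]
        for w,r in((u,P[0]),(v,P[1])):
            e=w*P[2]-r;A.append(e[:3]);y.append(-e[3])
    return np.linalg.lstsq(np.array(A),np.array(y),rcond=None)[0]
E
python3 - <<'E'
import cv2
t=cv2.imread("pics/top0.png");s=cv2.imread("pics/side0.png")
a=t[170:310,140:400];cv2.imwrite("pics/tz0.png",cv2.resize(a,None,fx=3,fy=3,interpolation=cv2.INTER_CUBIC))
a=s[190:390,250:450];cv2.imwrite("pics/sz0.png",cv2.resize(a,None,fx=3,fy=3,interpolation=cv2.INTER_CUBIC))
E
```

```text
(no output)
```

View pics/tz0.png

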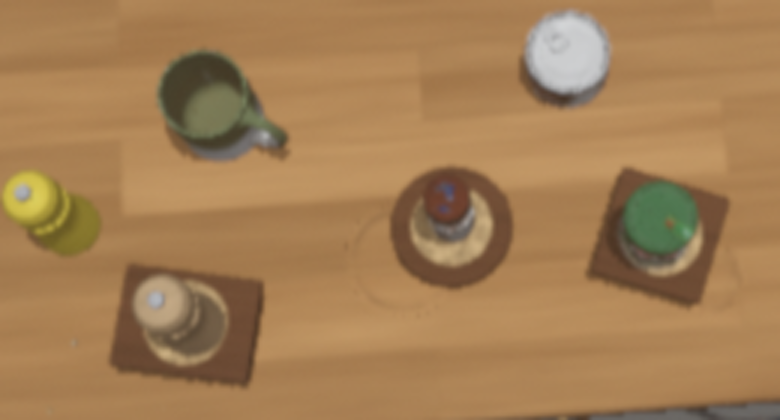

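View pics/sz0.png

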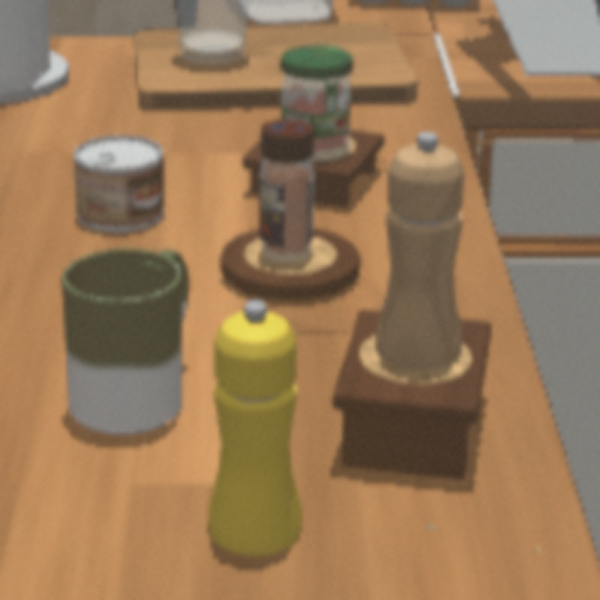

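Run:
```python
from h import *
T=lambda x,y:((x+.5)/3-.5+140,(y+.5)/3-.5+170)
S=lambda x,y:((x+.5)/3-.5+250,(y+.5)/3-.5+190)
t=cv2.imread("pics/top0.png");hsv=cv2.cvtColor(t,cv2.COLOR_BGR2HSV)
m=((hsv[...,2]<125)&(hsv[...,0]<20)).astype(np.uint8)
for nm,(x0,x1,y0,y1),z in(("high",(170,232,255,302),.056),("low",(266,315,222,270),.018),("mid",(332,386,224,275),.036)):
    mm=np.zeros_like(m);mm[y0:y1,x0:x1]=m[y0:y1,x0:x1]
    c=cv2.findContours(mm,cv2.RETR_EXTERNAL,cv2.CHAIN_APPROX_NONE)[0]
    c=max(c,key=cv2.contourArea); hull=cv2.convexHull(c)
    if nm=="low":
        e=cv2.fitEllipse(hull);print(nm,e,cast("top",*e[0],z))
    else:
        r=cv2.minAreaRect(hull);b=cv2.boxPoints(r);print(nm,r,cast("top",*r[0],z));print(np.array([cast("top",*q,z)[:2] for q in b]))
print("high cork",cast("top",*T(186,323),.056),"low cork",cast("top",*T(452,227),.018))
print("high manual",[cast("top",*T(*q),.056)[:2].round(4) for q in((128,266),(263,283),(249,378),(113,361))])
print("mid manual",[cast("top",*T(*q),.036)[:2].round(4) for q in((625,169),(728,203),(699,298),(591,270))])
print("mill head top",cast("top",*T(157,299),.206),tri(T(157,299),S(428,140)))
print("slim cap",cast("top",*T(447,195),.123))
print("wide lid",cast("top",*T(660,217),.120))
print("yellow",cast("top",*T(24,193),.15),"tin",cast("top",*T(567,53),.058))
print("side slim",cast("side",*S(288,133),.123),"wide",cast("side",*S(316,60),.120))
```

```text
high ((202.1855926513672, 278.13897705078125), (47.514808654785156, 35.62485122680664), 7.765166759490967) [0.4224493  0.37353882 0.056     ]
[[0.38995246 0.44096707]
 [0.48082122 0.42676313]
 [0.45528273 0.30541218]
 [0.36496957 0.32112802]]
low ((290.0362243652344, 245.6366424560547), (39.07602310180664, 40.3419189453125), 69.3321762084961) [0.49865537 0.1441647  0.018     ]
mid ((358.962158203125, 248.87295532226562), (38.378204345703125, 38.01060104370117), 17.10272979736328) [ 0.47359314 -0.03742086  0.036     ]
[[ 0.44477503  0.02808553]
 [ 0.54015534 -0.00905031]
 [ 0.50267217 -0.10352035]
 [ 0.40819585 -0.06529489]]
high cork [0.42463265 0.37481459 0.056     ] low cork [0.4994223  0.14332268 0.018     ]
high manual [array([0.4778, 0.4235]), array([0.4546, 0.3075]), array([0.3736, 0.3225]), array([0.3964, 0.438 ])]
mid manual [array([ 0.5373, -0.0136]), array([ 0.5001, -0.1018]), array([ 0.4177, -0.0687]), array([0.449 , 0.0235])]
mill head top [0.42294374 0.36704235 0.206     ] [0.42392178 0.3678232  0.20216433]
slim cap [0.5066126  0.14160973 0.123     ]
wide lid [ 0.47595251 -0.03396808  0.12      ]
yellow [0.52721384 0.4854282  0.15      ] tin [0.64114373 0.03055476 0.058     ]
side slim [0.50598262 0.15480121 0.123     ] wide [ 0.47887314 -0.02275269  0.12      ]
```

```bash
cat >> h.py <<'E'
from scipy.spatial.transform import Rotation as Ro
def plan(P,jaw=None):
    o=ctrl.observe();R=Ro.from_rotvec(o["ee_rot"]).as_matrix();d=np.array(P)-o["tcp_pos"]
    a=np.degrees(np.arctan2(R[1,0],R[0,0]));print("tcp",o["tcp_pos"].round(4),"jaw",a.round(1),"open",round(o["opening"],4),"t",o["time"],"F",o["ft_force"].round(1),"tilt",R[:,2].round(3))
    print("tool shift mm",(R.T@d*1000).round(1), "turn", None if jaw is None else round(-((jaw-a+90)%180-90),1))
E
python3 - <<'E'
from h import *
for q in((421,183),(485,176),(511,271),(443,284)): print(cast("top",*q,.022).round(3))
print("glass rim",cast("top",467,200,.108))
plan((.506,.142,.231))
t=cv2.imread("pics/top0.png");s=cv2.imread("pics/side0.png")
a=np.hstack([cv2.resize(s[200:265,325:385],(360,390),interpolation=2),cv2.resize(t[220:280,330:390],(390,390),interpolation=2)])
cv2.imwrite("pics/wj.png",a)
a=cv2.resize(t[160:300,410:530],None,fx=4,fy=4,interpolation=2);cv2.imwrite("pics/bd.png",a)
E
```

```text
[ 0.646 -0.223  0.022]
[ 0.653 -0.399  0.022]
[ 0.388 -0.434  0.022]
[ 0.367 -0.251  0.022]
glass rim [ 0.56765468 -0.31786806  0.108     ]
tcp [ 0.2301 -0.499   0.2305] jaw -65.3 open 0.0852 t 0.1 F [-0.1 -0.1 -0.3] tilt [-0.     0.002 -1.   ]
tool shift mm [-4.667e+02 -5.189e+02  5.000e-01] turn None
```

View pics/wj.png

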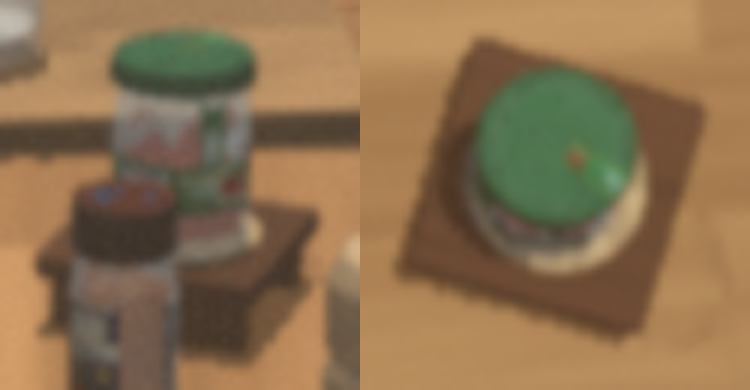

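View pics/bd.png

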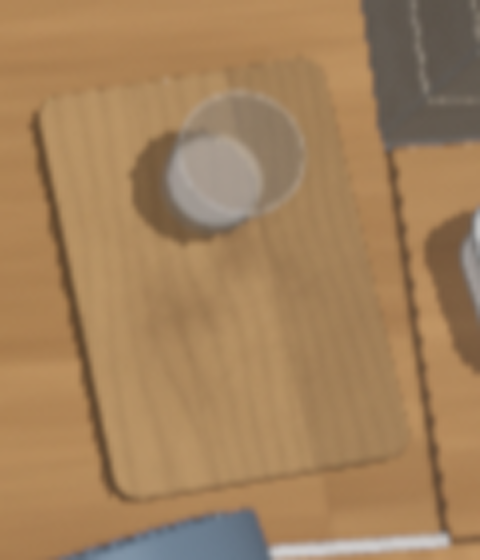

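Call:
jog_arm(commands=[[1,-0.467,-0.519,0,0],[1,-0.467,-0.519,0,0],[1,-0.467,-0.519,0,0],[1,-0.467,-0.519,0,0],[1,-0.467,-0.519,0,0],[1,-0.467,-0.519,0,0],[1,-0.467,-0.519,0,0],[1,-0.467,-0.519,0,0],[1,-0.467,-0.519,0,0],[1,-0.467,-0.519,0,0],[1,-0.467,-0.519,0,0],[1,-0.467,-0.519,0,0]], newtons=30)

```text
time: 1.6
tcp_pos: [0.5063, 0.1458, 0.2308]
ee_rot: [-2.649, 1.687, 0.004]
ft_force: [-0.5, 0.7, -0.7]
opening: 0.0851
```

Run:
```python
from h import *
plan((.506,.142,.071))
for n in("side","top"): cv2.imwrite(f"pics/{n}1.png",eyes.camera(n)[:,:,::-1])
```

```text
tcp [0.5063 0.1458 0.2308] jaw -65.0 open 0.0851 t 1.6 F [-0.5  0.7 -0.7] tilt [-0.001  0.002 -1.   ]
tool shift mm [  3.7   1.9 159.8] turn None
```

View pics/side1.png

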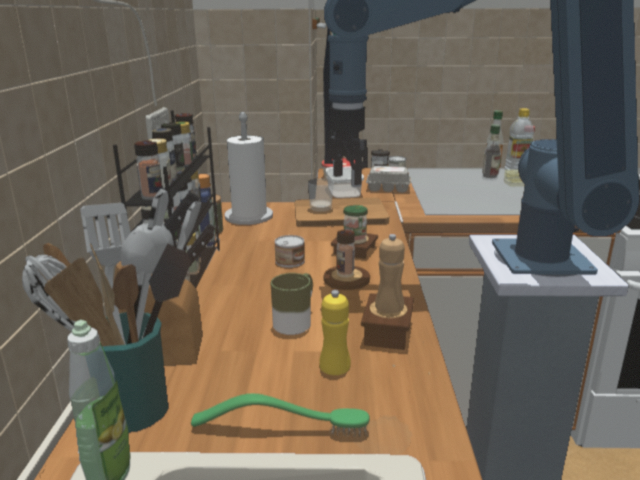

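Call:
jog_arm(commands=[[1,0.004,0.002,0.04,0],[1,0.004,0.002,0.08,0],[1,0.004,0.002,0.12,0],[1,0.004,0.002,0.16,0],[1,0.004,0.002,0.16,0],[-1,0.004,0.002,0.16,0],[-1,0.004,0.002,0.16,0],[-1,0.004,0.002,0.16,0],[-1,0.004,0.002,0.16,0],[-1,0.004,0.002,0.16,0],[-1,0.004,0.002,0.16,0],[-1,0.004,0.002,0.16,0]], newtons=30)

```text
time: 3.2
tcp_pos: [0.5066, 0.1392, 0.0725]
ee_rot: [-2.647, 1.689, -0.001]
ft_force: [-1.4, -0.1, 6.8]
opening: 0.041
```

Run:
```python
from h import *
plan((.45,-.335,.15))
s=eyes.camera("side")[:,:,::-1]
cv2.imwrite("pics/s2.png",cv2.resize(s[150:330,260:440],None,fx=3,fy=3,interpolation=2))
```

```text
tcp [0.5066 0.1392 0.0725] jaw -65.1 open 0.041 t 3.2 F [-1.4 -0.1  6.8] tilt [ 0.002  0.001 -1.   ]
tool shift mm [406.2 251.  -78.3] turn None
```

View pics/s2.png

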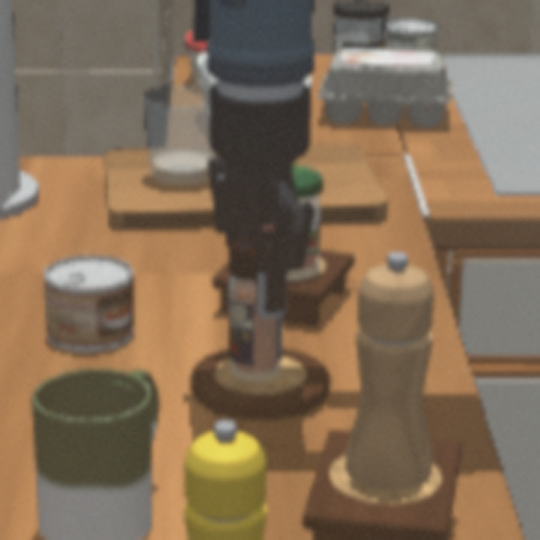

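Call:
jog_arm(commands=[[-1,0,0,-0.015,0],[-1,0,0,-0.05,0],[-1,0,0,-0.1,0],[-1,0,0,-0.138,0],[-1,0.02,0.012,-0.138,0],[-1,0.055,0.034,-0.138,0],[-1,0.1,0.062,-0.138,0],[-1,0.145,0.09,-0.138,0],[-1,0.19,0.117,-0.138,0],[-1,0.235,0.145,-0.138,0],[-1,0.28,0.173,-0.138,0],[-1,0.32,0.198,-0.138,0]])

```text
time: 4.75
tcp_pos: [0.4612, -0.2364, 0.211]
ee_rot: [-2.647, 1.689, -0.003]
ft_force: [1.8, 0.2, -1.4]
opening: 0.0404
```

Run:
```python
from h import *
plan((.45,-.335,.0775))
```

```text
tcp [ 0.4612 -0.2364  0.211 ] jaw -65.1 open 0.0404 t 4.75 F [ 1.8  0.2 -1.4] tilt [ 0.002  0.001 -1.   ]
tool shift mm [ 84.7  52.  133.4] turn None
```

Call:
jog_arm(commands=[[-1,0.035,0.021,0,0],[-1,0.065,0.04,0,0],[-1,0.083,0.051,0,0],[-1,0.085,0.052,0.02,0],[-1,0.085,0.052,0.05,0],[-1,0.085,0.052,0.08,0],[-1,0.085,0.052,0.1,0],[-1,0.085,0.052,0.118,0],[-1,0.085,0.052,0.127,0],[-1,0.085,0.052,0.127,0],[-1,0.085,0.052,0.127,0]])

```text
time: 6.12
tcp_pos: [0.4506, -0.3356, 0.0848]
ee_rot: [-2.647, 1.689, -0.005]
ft_force: [0.5, 1.0, -1.8]
opening: 0.041
```

Run:
```python
from h import *
plan((.45,-.335,.0765))
s=eyes.camera("side")[:,:,::-1]
cv2.imwrite("pics/s3.png",cv2.resize(s[120:260,250:430],None,fx=4,fy=4,interpolation=2))
```

```text
tcp [ 0.4506 -0.3356  0.0848] jaw -65.1 open 0.041 t 6.125 F [ 0.5  1.  -1.8] tilt [ 0.003 -0.    -1.   ]
tool shift mm [-0.8  0.3  8.3] turn None
```

View pics/s3.png

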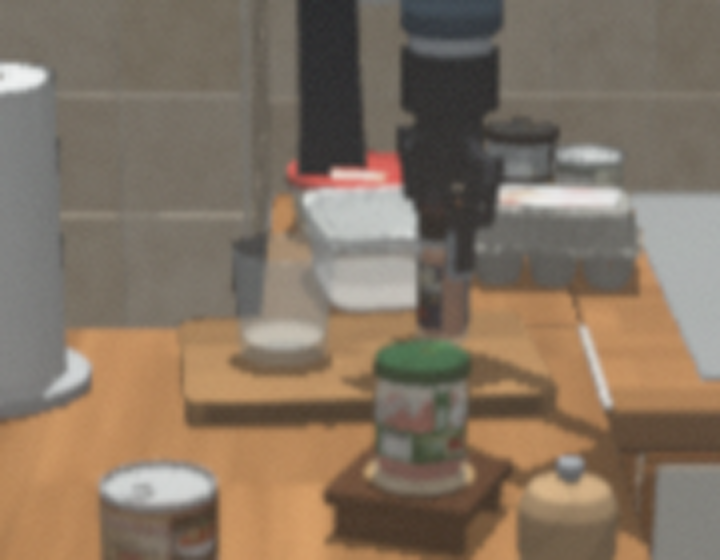

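Call:
jog_arm(commands=[[-1,0,0,0.003,0],[-1,0,0,0.006,0],[-1,0,0,0.008,0],[-1,0,0,0.008,0]])

```text
time: 6.68
tcp_pos: [0.4505, -0.3356, 0.0767]
ee_rot: [-2.647, 1.689, -0.005]
ft_force: [0.3, 0.4, -1.2]
opening: 0.0403
```

Call:
jog_arm(commands=[[-1,0,0,0.001,0],[-1,0,0,0.002,0],[-1,0,0,0.002,0]])

```text
time: 7.05
tcp_pos: [0.4509, -0.3356, 0.0762]
ee_rot: [-2.647, 1.689, -0.006]
ft_force: [-1.7, 2.1, 9.5]
opening: 0.0402
```

Contact. Release slowly and rise.

Call:
jog_arm(commands=[[-0.2,0,0,0,0],[0,0,0,0,0],[0.3,0,0,0,0],[0.6,0,0,0,0],[1,0,0,0,0],[1,0,0,0,0],[1,0,0,-0.03,0],[1,0,0,-0.08,0],[1,0,0,-0.14,0],[1,0,0,-0.17,0],[1,0,0,-0.17,0]])

```text
time: 8.43
tcp_pos: [0.4512, -0.3366, 0.2494]
ee_rot: [2.648, -1.69, 0.016]
ft_force: [0.4, 0.6, -1.3]
opening: 0.0853
```

Run:
```python
from h import *
plan((.424,.3675,.26))
for n in("side","top"): cv2.imwrite(f"pics/{n}4.png",eyes.camera(n)[:,:,::-1])
```

```text
tcp [ 0.4512 -0.3366  0.2494] jaw -65.1 open 0.0853 t 8.425 F [ 0.4  0.6 -1.3] tilt [ 0.009 -0.006 -1.   ]
tool shift mm [-649.9 -272.   -15. ] turn None
```

View pics/side4.png

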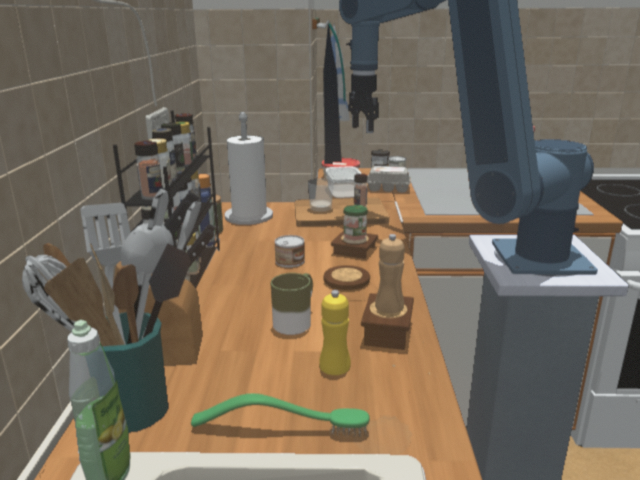

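View pics/top4.png

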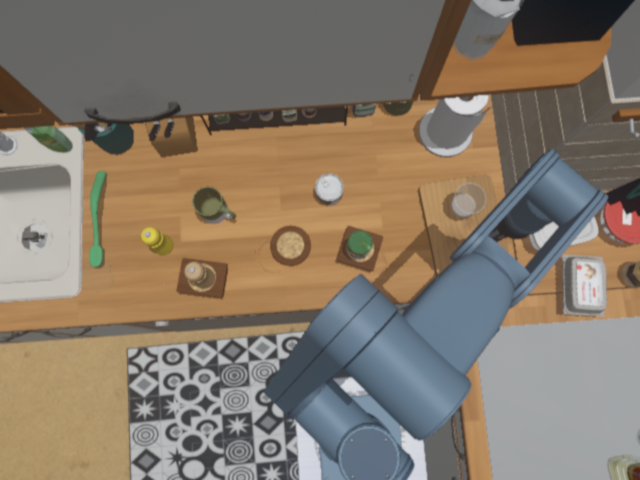

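Call:
jog_arm(commands=[[1,-0.65,-0.272,-0.015,0],[1,-0.65,-0.272,-0.015,0],[1,-0.65,-0.272,-0.015,0],[1,-0.65,-0.272,-0.015,0],[1,-0.65,-0.272,-0.015,0],[1,-0.65,-0.272,-0.015,0],[1,-0.65,-0.272,-0.015,0],[1,-0.65,-0.272,-0.015,0],[1,-0.65,-0.272,-0.015,0],[1,-0.65,-0.272,-0.015,0],[1,-0.65,-0.272,-0.015,0],[1,-0.65,-0.272,-0.015,0]])

```text
time: 10.02
tcp_pos: [0.421, 0.3717, 0.2576]
ee_rot: [2.65, -1.684, 0.002]
ft_force: [0.6, -0.7, -0.3]
opening: 0.0857
```

Run:
```python
from h import *
plan((.424,.3675,.152))
for n in("side","top"): cv2.imwrite(f"pics/{n}5.png",eyes.camera(n)[:,:,::-1])
t=cv2.imread("pics/top4.png")
hsv=cv2.cvtColor(t,cv2.COLOR_BGR2HSV);m=((hsv[...,2]<125)&(hsv[...,0]<20)).astype(np.uint8)
mm=np.zeros_like(m);mm[222:270,266:315]=m[222:270,266:315]
c=cv2.findContours(mm,cv2.RETR_CCOMP,cv2.CHAIN_APPROX_NONE)[0]
for k in c:
    if len(k)>20:
        e=cv2.fitEllipse(k);print(e,cast("top",*e[0],.018))
s=cv2.imread("pics/side5.png")
cv2.imwrite("pics/s5.png",cv2.resize(s[120:360,300:480],None,fx=2.5,fy=2.5,interpolation=2))
```

```text
tcp [0.421  0.3717 0.2576] jaw -64.9 open 0.0857 t 10.025 F [ 0.6 -0.7 -0.3] tilt [-0.    -0.002 -1.   ]
tool shift mm [  4.9  -1.  105.6] turn None
((290.1560974121094, 245.64617919921875), (38.32583236694336, 39.29534912109375), 66.37523651123047) [0.49860666 0.14384656 0.018     ]
((290.0076904296875, 244.57424926757812), (29.33957862854004, 29.777976989746094), 78.61785888671875) [0.50154604 0.14406722 0.018     ]
```

View pics/s5.png

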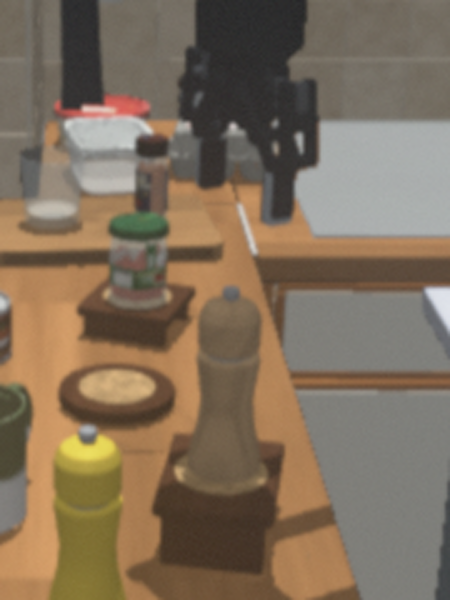

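Run:
```python
from h import *
print(proj("side",np.array([.421,.3717,.2576])),proj("side",np.array([.424,.3675,.206])),proj("side",np.array([.424,.3675,.056])))
s=cv2.imread("pics/top5.png")
cv2.imwrite("pics/t5.png",cv2.resize(s[200:320,130:310],None,fx=4,fy=4,interpolation=2))
```

```text
[395.63643665 208.66785139] [392.5619423  234.37841154] [389.36157081 305.887932  ]
```

View pics/t5.png

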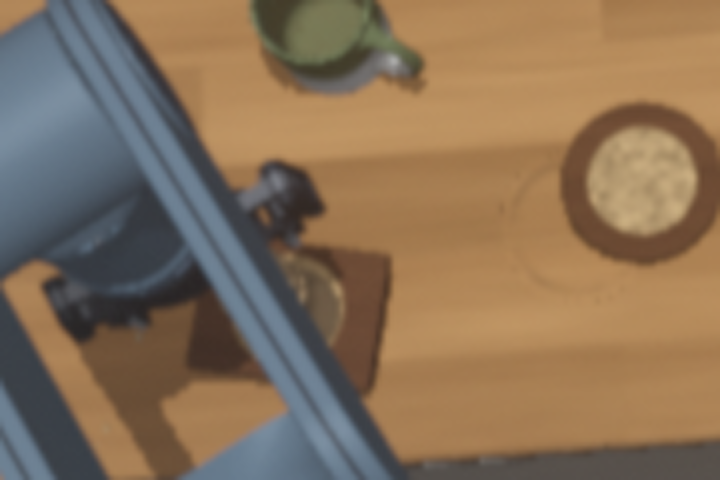

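Call:
jog_arm(commands=[[1,0.005,-0.001,0,0],[1,0.005,-0.001,0.03,0],[1,0.005,-0.001,0.06,0],[1,0.005,-0.001,0.09,0],[1,0.005,-0.001,0.106,0],[1,0.005,-0.001,0.106,0],[-1,0.005,-0.001,0.106,0],[-1,0.005,-0.001,0.106,0],[-1,0.005,-0.001,0.106,0],[-1,0.005,-0.001,0.106,0],[-1,0.005,-0.001,0.106,0],[-1,0.005,-0.001,0.106,0]], newtons=35)

```text
time: 11.62
tcp_pos: [0.4253, 0.3663, 0.1534]
ee_rot: [-2.65, 1.685, -0.005]
ft_force: [0.4, 0.6, 5.5]
opening: 0.0459
```

Run:
```python
from h import *
plan((.501,.144,.18))
s=eyes.camera("side")[:,:,::-1]
cv2.imwrite("pics/s6.png",cv2.resize(s[150:360,300:480],None,fx=3,fy=3,interpolation=2)[:600])
```

```text
tcp [0.4253 0.3663 0.1534] jaw -64.9 open 0.0459 t 11.625 F [0.4 0.6 5.5] tilt [ 0.003 -0.001 -1.   ]
tool shift mm [233.5  25.7 -26.2] turn None
```

View pics/s6.png

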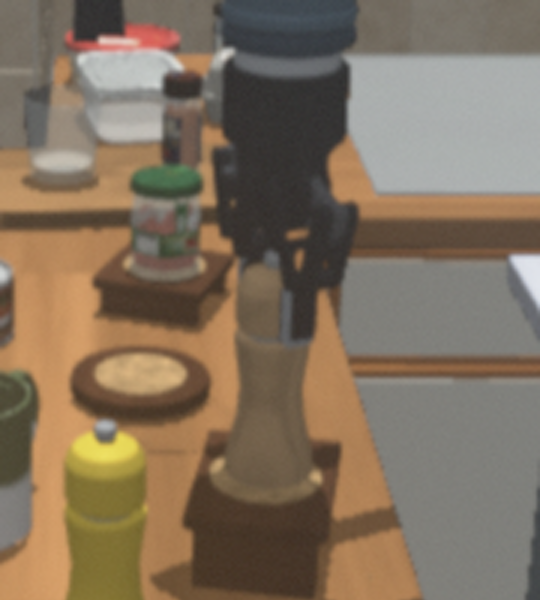

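Call:
jog_arm(commands=[[-1,0,0,-0.01,0],[-1,0,0,-0.03,0],[-1,0.01,0.001,-0.03,0],[-1,0.03,0.004,-0.03,0],[-1,0.06,0.007,-0.03,0],[-1,0.095,0.011,-0.03,0],[-1,0.13,0.015,-0.03,0],[-1,0.165,0.019,-0.03,0],[-1,0.195,0.022,-0.03,0],[-1,0.22,0.025,-0.03,0],[-1,0.233,0.026,-0.03,0],[-1,0.233,0.026,-0.03,0]])

```text
time: 13.18
tcp_pos: [0.5004, 0.1431, 0.1832]
ee_rot: [-2.649, 1.688, -0.003]
ft_force: [-0.6, 0.2, -2.1]
opening: 0.0458
```

Run:
```python
from h import *
plan((.501,.144,.1154))
for n in("side","top"): cv2.imwrite(f"pics/{n}7.png",eyes.camera(n)[:,:,::-1])
s=cv2.imread("pics/side7.png");t=cv2.imread("pics/top7.png")
cv2.imwrite("pics/c7.png",np.hstack([cv2.resize(s[160:300,290:410],None,fx=4,fy=4,interpolation=2),cv2.resize(t[200:290,250:320],(435,560),interpolation=2)])[:,:800])
```

```text
tcp [0.5004 0.1431 0.1832] jaw -65.0 open 0.0458 t 13.175 F [-0.6  0.2 -2.1] tilt [ 0.002 -0.001 -1.   ]
tool shift mm [-0.6 -0.8 67.8] turn None
```

View pics/c7.png

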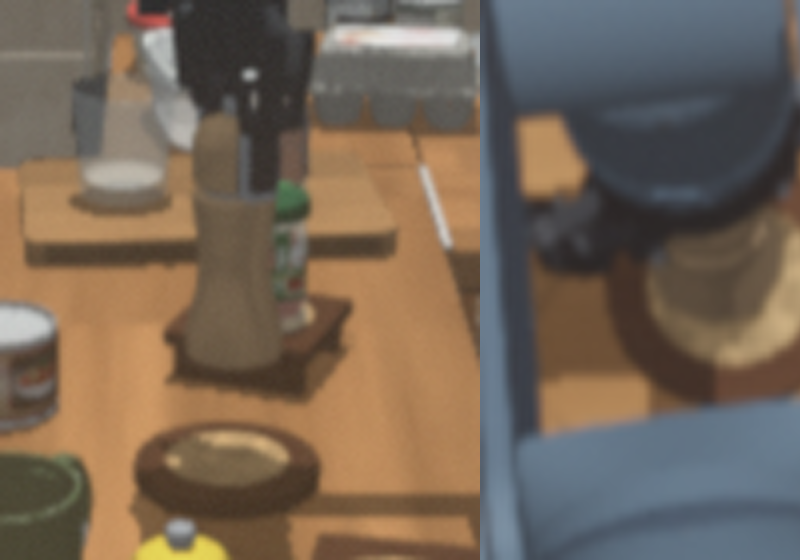

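Run:
```python
from h import *
for P in((.501,.144,.0858),(.501,.144,.018),(.511,.144,.018),(.501,.144,.17)): print(proj("side",np.array(P)))
```

```text
[347.58912147 247.32497709]
[347.27178028 273.93144793]
[343.0122756  273.91895207]
[348.00140883 212.7580444 ]
```

Call:
jog_arm(commands=[[-1,0.0005,-0.003,0.015,0],[-1,0.0005,-0.003,0.035,0],[-1,0.0005,-0.003,0.052,0],[-1,0.0005,-0.003,0.06,0],[-1,0.0005,-0.003,0.064,0],[-1,0.0005,-0.003,0.067,0],[-1,0.0005,-0.003,0.068,0],[-1,0.0005,-0.003,0.068,0]])

```text
time: 14.28
tcp_pos: [0.5034, 0.1453, 0.1158]
ee_rot: [-2.65, 1.686, -0.004]
ft_force: [0.4, 0.0, -2.4]
opening: 0.0458
```

Call:
jog_arm(commands=[[-1,0,0,0.001,0],[-1,0,0,0.002,0],[-1,0,0,0.002,0]])

```text
time: 14.65
tcp_pos: [0.5043, 0.1456, 0.1154]
ee_rot: [-2.648, 1.684, -0.007]
ft_force: [-1.3, 0.2, 7.2]
opening: 0.046
```

Run:
```python
from h import *
plan((.501,.144,.1154))
for n in("side","top"): cv2.imwrite(f"pics/{n}8.png",eyes.camera(n)[:,:,::-1])
s=cv2.imread("pics/side8.png");t=cv2.imread("pics/top8.png")
cv2.imwrite("pics/c8.png",np.hstack([cv2.resize(s[160:300,290:410],None,fx=4,fy=4,interpolation=2),cv2.resize(t[200:290,250:320],(435,560),interpolation=2)])[:,:800])
```

```text
tcp [0.5043 0.1456 0.1154] jaw -64.9 open 0.046 t 14.65 F [-1.3  0.2  7.2] tilt [ 0.005  0.    -1.   ]
tool shift mm [ 0.1  3.7 -0. ] turn None
```

View pics/c8.png

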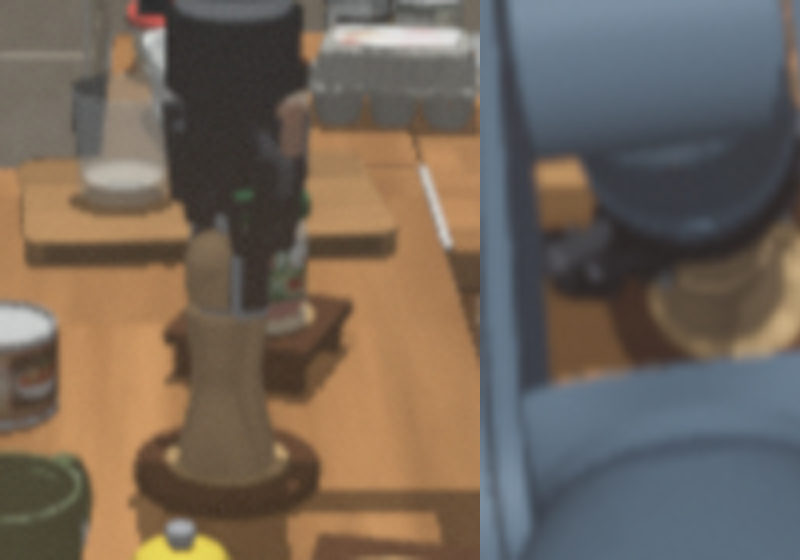

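Call:
jog_arm(commands=[[0,0,0,0,0],[0.3,0,0,0,0],[0.6,0,0,0,0],[1,0,0,0,0],[1,0,0,0,0],[1,0,0,-0.03,0],[1,0,0,-0.08,0],[1,0,0,-0.12,0],[1,0,0,-0.12,0],[1,0.06,0,-0.12,0],[1,0.12,0,-0.12,0],[1,0.16,0,-0.12,0]])

```text
time: 16.25
tcp_pos: [0.5717, -0.0015, 0.2344]
ee_rot: [-2.648, 1.686, -0.005]
ft_force: [0.7, -0.5, -1.1]
opening: 0.0856
```

Run:
```python
from h import *
plan((.477,-.034,.2),0)
for n in("side","top"): cv2.imwrite(f"pics/{n}9.png",eyes.camera(n)[:,:,::-1])
s=cv2.imread("pics/side9.png");t=cv2.imread("pics/top9.png")
cv2.imwrite("pics/c9.png",np.hstack([cv2.resize(s[200:340,300:420],None,fx=4,fy=4,interpolation=2),cv2.resize(t[200:290,250:320],(435,560),interpolation=2)])[:,:800])
```

```text
tcp [ 0.5717 -0.0015  0.2344] jaw -65.0 open 0.0856 t 16.25 F [ 0.7 -0.5 -1.1] tilt [ 0.004  0.    -1.   ]
tool shift mm [-10.7  99.7  34. ] turn -65.0
```

View pics/c9.png

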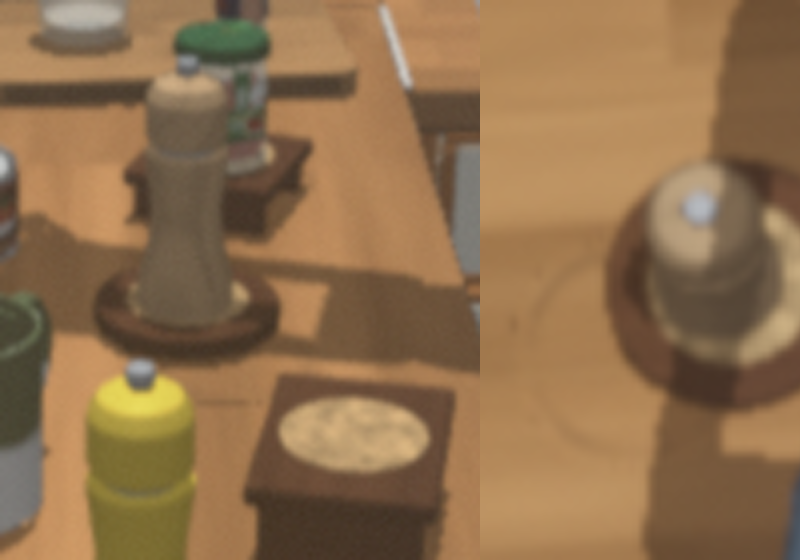

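View pics/top9.png

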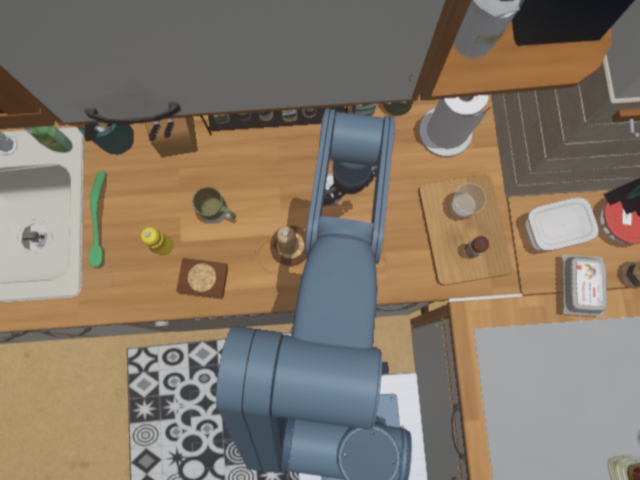

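Run:
```python
from h import *
print("mill knob",cast("top",285.0,232.9,.168))
t=cv2.imread("pics/top9.png");hsv=cv2.cvtColor(t,cv2.COLOR_BGR2HSV);m=((hsv[...,2]<125)&(hsv[...,0]<20)).astype(np.uint8)
mm=np.zeros_like(m);mm[255:302,170:232]=m[255:302,170:232]
for k in cv2.findContours(mm,cv2.RETR_CCOMP,cv2.CHAIN_APPROX_NONE)[0]:
    if len(k)>20:
        e=cv2.fitEllipse(k);print(e,cast("top",*e[0],.056))
s=cv2.imread("pics/side9.png")
print(cast("side",(354+.5)/4-.5+300,(434+.5)/4-.5+200,.056))
# slim
print("slim cap",cast("top",480.5,244,.127))
plan((.477,-.034,.2),0)
a=cv2.resize(t[215:275,440:500],None,fx=8,fy=8,interpolation=2);cv2.imwrite("pics/sl.png",a)
```

```text
mill knob [0.50208866 0.14830862 0.168     ]
((202.28529357910156, 278.1453552246094), (39.724647521972656, 54.3974609375), 95.3659439086914) [0.42241451 0.37328291 0.056     ]
((201.3749237060547, 277.0525207519531), (29.669790267944336, 30.90682029724121), 49.63661193847656) [0.42541429 0.37554465 0.056     ]
[0.42720027 0.37647358 0.056     ]
slim cap [ 0.44824889 -0.33192307  0.127     ]
tcp [ 0.5724 -0.0033  0.234 ] jaw -65.2 open 0.0854 t 16.35 F [-0.8  0.6  0.3] tilt [ 0.004 -0.001 -1.   ]
tool shift mm [-12.3  99.6  33.6] turn -65.2
```

View pics/sl.png

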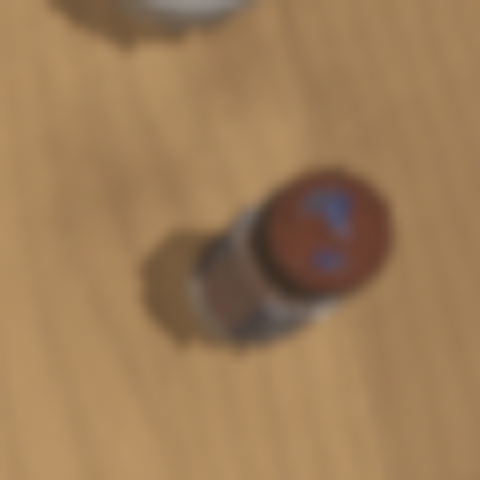

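Call:
jog_arm(commands=[[1,-0.002,0.02,0,-10],[1,-0.004,0.04,0,-20],[1,-0.006,0.06,0,-30],[1,-0.008,0.08,0,-40],[1,-0.011,0.1,0,-50],[1,-0.011,0.1,0,-60],[1,-0.011,0.1,0,-65],[1,-0.011,0.1,0.034,-65],[1,-0.011,0.1,0.034,-65]])

```text
time: 17.48
tcp_pos: [0.4747, -0.034, 0.197]
ee_rot: [-3.14, 0.004, 0.004]
ft_force: [-0.9, -0.2, -0.1]
opening: 0.0851
```

Run:
```python
from h import *
plan((.477,-.034,.2),0)
for n in("side","top"): cv2.imwrite(f"pics/{n}10.png",eyes.camera(n)[:,:,::-1])
s=cv2.imread("pics/side10.png");t=cv2.imread("pics/top10.png")
cv2.imwrite("pics/c10.png",np.hstack([cv2.resize(s[140:280,300:420],None,fx=4,fy=4,interpolation=2),cv2.resize(t[200:290,330:400],(435,560),interpolation=2)])[:,:800])
```

```text
tcp [ 0.4747 -0.034   0.197 ] jaw -0.1 open 0.0851 t 17.475 F [-0.9 -0.2 -0.1] tilt [-0.002  0.001 -1.   ]
tool shift mm [ 2.3  0.  -3. ] turn -0.1
```

View pics/c10.png

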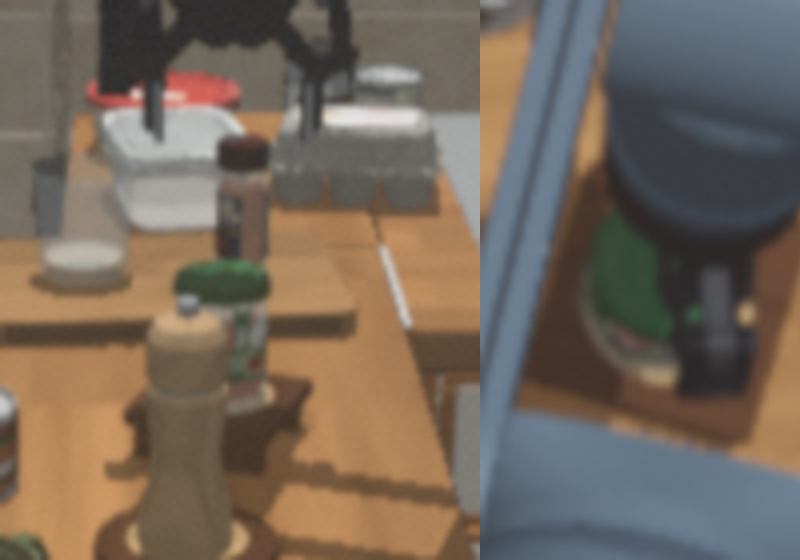

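Call:
jog_arm(commands=[[1,0.0035,0,0.02,0],[1,0.0035,0,0.05,0],[1,0.0035,0,0.08,0],[1,0.0035,0,0.107,0],[1,0.0035,0,0.107,0],[-1,0.0035,0,0.107,0],[-1,0.0035,0,0.107,0],[-1,0.0035,0,0.107,0],[-1,0.0035,0,0.107,0],[-1,0.0035,0,0.107,0],[-1,0.0035,0,0.107,0]], newtons=35)

```text
time: 18.95
tcp_pos: [0.4816, -0.0352, 0.0945]
ee_rot: [3.14, -0.004, 0.009]
ft_force: [-2.5, 0.2, 5.9]
opening: 0.0613
```

Run:
```python
from h import *
plan((.426,.3755,.28),0)
s=eyes.camera("side")[:,:,::-1]
cv2.imwrite("pics/s11.png",cv2.resize(s[140:280,300:420],None,fx=4,fy=4,interpolation=2))
```

```text
tcp [ 0.4816 -0.0352  0.0945] jaw -0.1 open 0.0613 t 18.95 F [-2.5  0.2  5.9] tilt [ 0.006 -0.002 -1.   ]
tool shift mm [ -55.5 -410.3 -186.4] turn -0.1
```

View pics/s11.png

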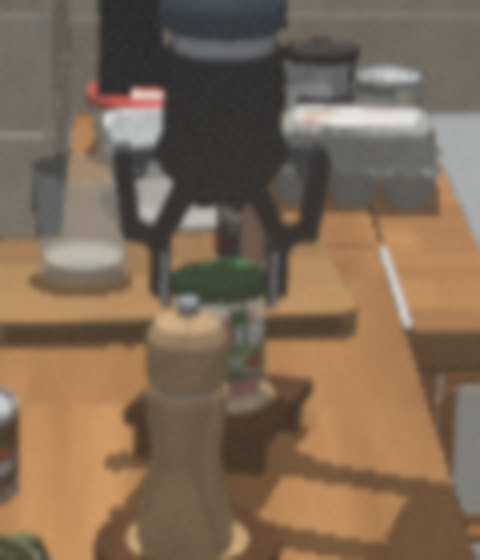

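Call:
jog_arm(commands=[[-1,0,0,-0.01,0],[-1,0,0,-0.03,0],[-1,0,0,-0.07,0],[-1,0,0,-0.11,0],[-1,0,0,-0.145,0],[-1,-0.005,0,-0.155,0],[-1,-0.025,-0.01,-0.155,0],[-1,-0.05,-0.035,-0.155,0],[-1,-0.07,-0.07,-0.155,0],[-1,-0.08,-0.115,-0.155,0],[-1,-0.08,-0.16,-0.155,0],[-1,-0.08,-0.2,-0.155,0]])

```text
time: 20.5
tcp_pos: [0.3999, 0.1665, 0.2479]
ee_rot: [3.14, -0.004, 0.006]
ft_force: [1.3, -1.4, -3.0]
opening: 0.0617
```

Run:
```python
from h import *
plan((.426,.3755,.16),0)
s=eyes.camera("side")[:,:,::-1]
cv2.imwrite("pics/s12.png",cv2.resize(s[100:360,260:460],None,fx=2.3,fy=2.3,interpolation=2))
```

```text
tcp [0.3999 0.1665 0.2479] jaw -0.1 open 0.0617 t 20.5 F [ 1.3 -1.4 -3. ] tilt [ 0.004 -0.002 -1.   ]
tool shift mm [  25.3 -209.2   87.6] turn -0.1
```

View pics/s12.png

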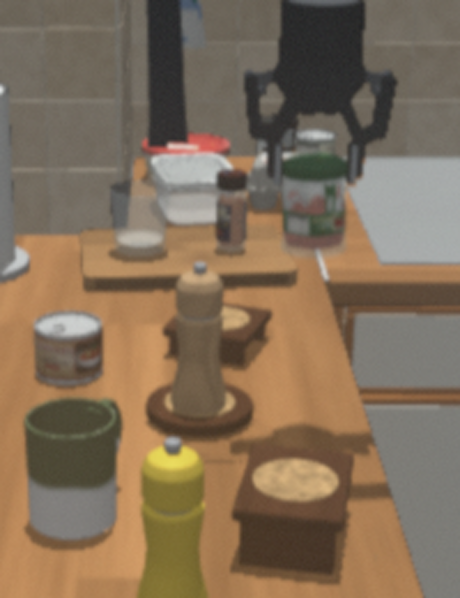

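Call:
jog_arm(commands=[[-1,0.003,-0.035,0,0],[-1,0.008,-0.075,0,0],[-1,0.014,-0.115,0,0],[-1,0.019,-0.155,0,0],[-1,0.023,-0.185,0,0],[-1,0.025,-0.203,0,0],[-1,0.025,-0.209,0.01,0],[-1,0.025,-0.209,0.04,0],[-1,0.025,-0.209,0.07,0],[-1,0.025,-0.209,0.085,0],[-1,0.025,-0.209,0.088,0],[-1,0.025,-0.209,0.088,0]])

```text
time: 22.05
tcp_pos: [0.4257, 0.3798, 0.1613]
ee_rot: [-3.138, 0.002, -0.008]
ft_force: [-0.2, 0.3, -3.0]
opening: 0.062
```

Run:
```python
from h import *
plan((.426,.3755,.1145),0)
for n in("side","top"): cv2.imwrite(f"pics/{n}13.png",eyes.camera(n)[:,:,::-1])
s=cv2.imread("pics/side13.png");t=cv2.imread("pics/top13.png")
cv2.imwrite("pics/c13.png",np.hstack([cv2.resize(s[220:360,330:450],None,fx=4,fy=4,interpolation=2),cv2.resize(t[220:310,160:230],(435,560),interpolation=2)])[:,:800])
for P in((.426,.3755,.1),(.426,.3755,.056)): print(proj("side",np.array(P)))
```

```text
tcp [0.4257 0.3798 0.1613] jaw -0.1 open 0.062 t 22.05 F [-0.2  0.3 -3. ] tilt [ 0.005  0.003 -1.   ]
tool shift mm [ 0.1  4.5 46.8] turn -0.1
[389.60024565 287.5874361 ]
[388.70092982 307.88244765]
```

View pics/c13.png

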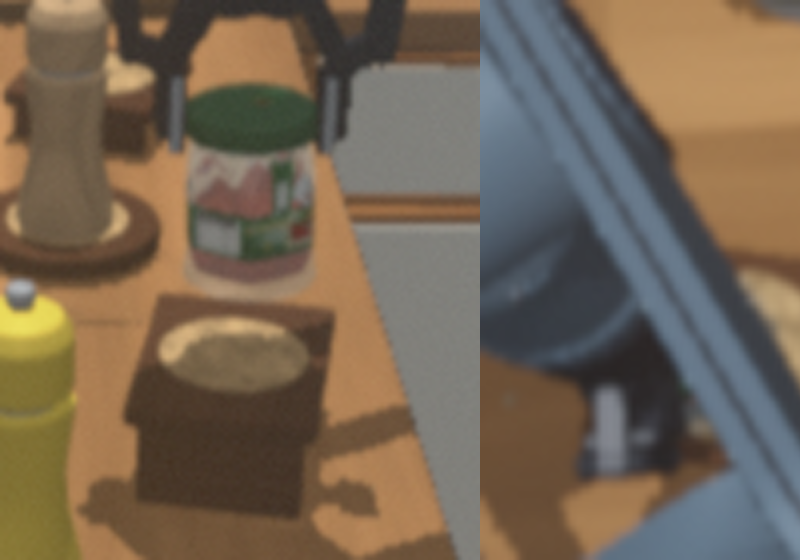

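Call:
jog_arm(commands=[[-1,0.003,0.006,0.012,0],[-1,0.003,0.006,0.027,0],[-1,0.003,0.006,0.037,0],[-1,0.003,0.006,0.041,0],[-1,0.003,0.006,0.041,0]])

```text
time: 22.78
tcp_pos: [0.4289, 0.3743, 0.1203]
ee_rot: [-3.138, 0.002, -0.008]
ft_force: [0.5, -0.0, -3.1]
opening: 0.0615
```

Run:
```python
from h import *
plan((.429,.374,.1145),0)
for n in("side",): cv2.imwrite(f"pics/{n}14.png",eyes.camera(n)[:,:,::-1])
s=cv2.imread("pics/side14.png")
cv2.imwrite("pics/c14.png",cv2.resize(s[220:360,330:450],None,fx=4,fy=4,interpolation=2))
```

```text
tcp [0.4289 0.3743 0.1203] jaw -0.1 open 0.0615 t 22.775 F [ 0.5 -0.  -3.1] tilt [ 0.005  0.003 -1.   ]
tool shift mm [0.  0.3 5.8] turn -0.1
```

View pics/c14.png

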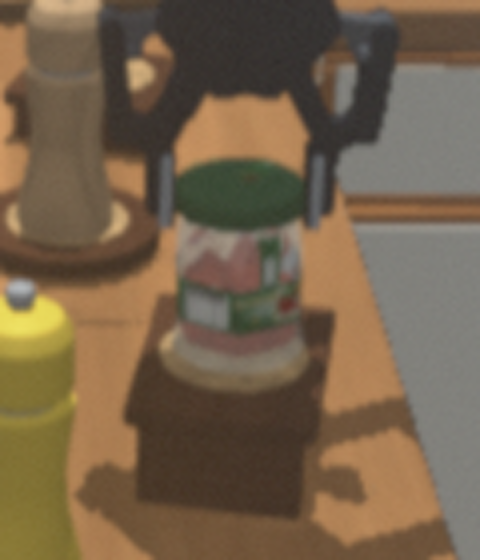

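Call:
jog_arm(commands=[[-1,0.001,0,0.003,0],[-1,0.001,0,0.005,0],[-1,0.001,0,0.0065,0],[-1,0.001,0,0.0065,0]])

```text
time: 23.32
tcp_pos: [0.4303, 0.3746, 0.1146]
ee_rot: [-3.137, 0.002, -0.01]
ft_force: [-1.7, 0.1, -0.9]
opening: 0.0616
```

Call:
jog_arm(commands=[[-1,0,0,0.001,0],[-1,0,0,0.002,0],[-1,0,0,0.002,0]])

```text
time: 23.7
tcp_pos: [0.4303, 0.3751, 0.1144]
ee_rot: [-3.136, 0.001, -0.012]
ft_force: [-5.2, -0.4, 10.4]
opening: 0.0615
```

Call:
jog_arm(commands=[[0.5,0,0,0,0],[0.8,0,0,0,0],[1,0,0,0,0],[1,0,0,0,0],[1,0,0,0,0],[1,0,0,-0.03,0],[1,0,0,-0.08,0],[1,0,0,-0.135,0],[1,0,0,-0.135,0],[1,-0.02,0.06,-0.135,0],[1,-0.04,0.12,-0.135,0],[1,-0.04,0.18,-0.135,0]])

```text
time: 25.2
tcp_pos: [0.3872, 0.1931, 0.2472]
ee_rot: [-3.136, -0.002, -0.009]
ft_force: [0.6, 0.3, 0.1]
opening: 0.0856
```

Run:
```python
from h import *
plan((.452,-.336,.22),-65)
for n in("side","top"): cv2.imwrite(f"pics/{n}15.png",eyes.camera(n)[:,:,::-1])
s=cv2.imread("pics/side15.png");t=cv2.imread("pics/top15.png")
cv2.imwrite("pics/c15.png",np.hstack([cv2.resize(s[220:360,330:450],None,fx=4,fy=4,interpolation=2),cv2.resize(t[230:300,160:215],(440,560),interpolation=2)])[:,:800])
```

```text
tcp [0.3872 0.1931 0.2472] jaw 0.1 open 0.0856 t 25.2 F [0.6 0.3 0.1] tilt [ 0.006  0.005 -1.   ]
tool shift mm [ 64.  529.3  24.9] turn 65.1
```

View pics/c15.png

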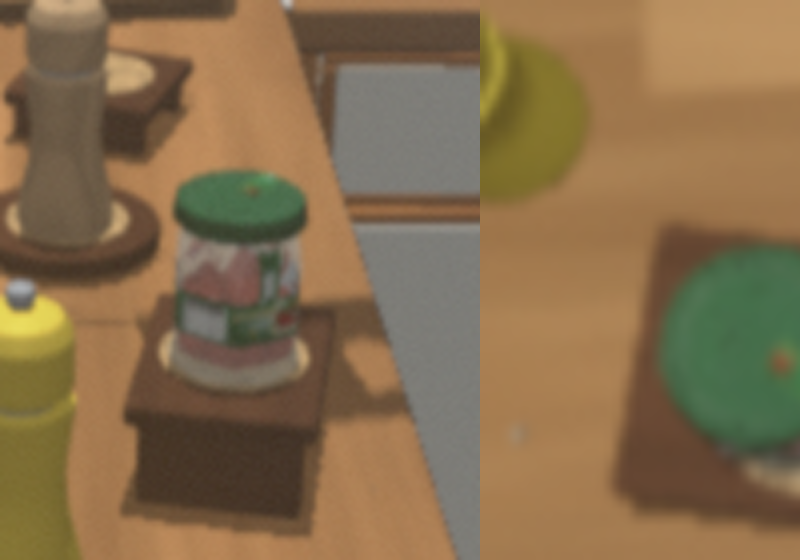

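View pics/top15.png

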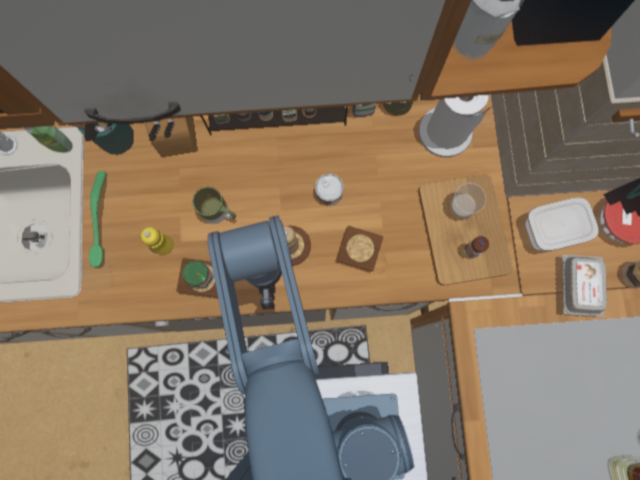

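Run:
```python
from h import *
t=cv2.imread("pics/top15.png");hsv=cv2.cvtColor(t,cv2.COLOR_BGR2HSV)
g=((hsv[...,0]>60)&(hsv[...,0]<90)&(hsv[...,1]>100)).astype(np.uint8);g[:250]=0;g[300:]=0;g[:,:170]=0;g[:,240:]=0
k=max(cv2.findContours(g,0,1)[0],key=cv2.contourArea);e=cv2.fitEllipse(cv2.convexHull(k));print("lid",e,cast("top",*e[0],.138))
m=((hsv[...,2]<125)&(hsv[...,0]<20)).astype(np.uint8)
mm=np.zeros_like(m);mm[224:275,332:386]=m[224:275,332:386]
for k in cv2.findContours(mm,cv2.RETR_CCOMP,cv2.CHAIN_APPROX_NONE)[0]:
    if len(k)>20:
        e=cv2.fitEllipse(k);print("mid",e,cast("top",*e[0],.036))
```

```text
Traceback (most recent call last):
cv2.error: OpenCV(4.12.0) /io/opencv/modules/imgproc/src/shapedescr.cpp:361: error: (-201:Incorrect size of input array) There should be at least 5 points to fit the ellipse in function 'fitEllipseNoDirect'
```

Call:
jog_arm(commands=[[1,0.005,0.05,0.005,0],[1,0.01,0.1,0.01,10],[1,0.015,0.15,0.015,20],[1,0.02,0.2,0.02,30],[1,0.026,0.25,0.02,40],[1,0.032,0.3,0.02,50],[1,0.04,0.35,0.02,60],[1,0.05,0.4,0.02,65],[1,0.058,0.45,0.02,65],[1,0.064,0.5,0.02,65],[1,0.064,0.529,0.02,65],[1,0.064,0.529,0.02,65]])

```text
time: 26.8
tcp_pos: [0.4491, -0.3411, 0.2247]
ee_rot: [-2.637, 1.696, -0.003]
ft_force: [-0.4, 0.8, -0.8]
opening: 0.0852
```

Run:
```python
from h import *
plan((.4505,-.336,.0765),-65)
for n in("side","top"): cv2.imwrite(f"pics/{n}16.png",eyes.camera(n)[:,:,::-1])
s=cv2.imread("pics/side16.png")
cv2.imwrite("pics/c16.png",cv2.resize(s[80:260,270:440],None,fx=3,fy=3,interpolation=2))
```

```text
tcp [ 0.4491 -0.3411  0.2247] jaw -65.5 open 0.0852 t 26.8 F [-0.4  0.8 -0.8] tilt [ 0.005  0.004 -1.   ]
tool shift mm [ -3.9  -2.4 148.2] turn -0.5
```

View pics/c16.png

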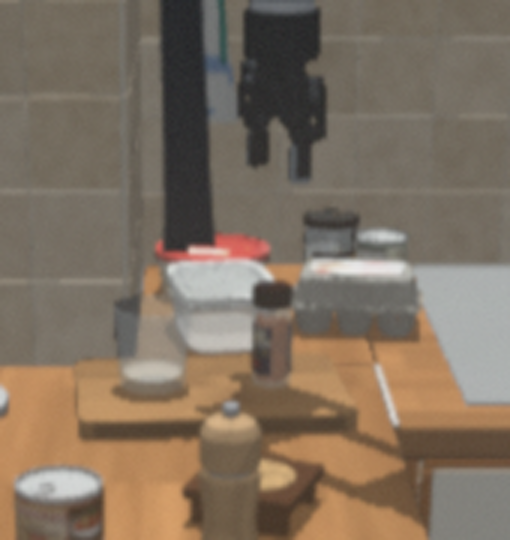

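Call:
jog_arm(commands=[[1,-0.004,-0.0025,0.02,0],[1,-0.004,-0.0025,0.06,0],[1,-0.004,-0.0025,0.1,0],[1,-0.004,-0.0025,0.135,0],[1,-0.004,-0.0025,0.148,0],[1,-0.004,-0.0025,0.148,0],[-1,-0.004,-0.0025,0.148,0],[-1,-0.004,-0.0025,0.148,0],[-1,-0.004,-0.0025,0.148,0],[-1,-0.004,-0.0025,0.148,0],[-1,-0.004,-0.0025,0.148,0],[-1,-0.004,-0.0025,0.148,0]], newtons=30)

```text
time: 28.4
tcp_pos: [0.4511, -0.334, 0.0785]
ee_rot: [-2.639, 1.693, -0.006]
ft_force: [-0.5, 0.4, 5.9]
opening: 0.0401
```

Run:
```python
from h import *
plan((.478,-.043,.15))
t=cv2.imread("pics/top15.png");hsv=cv2.cvtColor(t,cv2.COLOR_BGR2HSV)
print(hsv[273,196],hsv[275,200])
g=((hsv[...,0]>50)&(hsv[...,0]<95)&(hsv[...,1]>80)).astype(np.uint8);g[:250]=0;g[300:]=0;g[:,:170]=0;g[:,212:]=0
k=max(cv2.findContours(g,0,1)[0],key=cv2.contourArea);e=cv2.minEnclosingCircle(k);print("lid",e,cast("top",*e[0],.14))
m=((hsv[...,2]<125)&(hsv[...,0]<20)).astype(np.uint8)
mm=np.zeros_like(m);mm[224:275,332:386]=m[224:275,332:386]
for k in cv2.findContours(mm,cv2.RETR_CCOMP,cv2.CHAIN_APPROX_NONE)[0]:
    if len(k)>20:
        e=cv2.fitEllipse(k);print("mid",e,cast("top",*e[0],.036))
```

```text
tcp [ 0.4511 -0.334   0.0785] jaw -65.4 open 0.0401 t 28.4 F [-0.5  0.4  5.9] tilt [ 0.007  0.003 -1.   ]
tool shift mm [-253.3 -146.2  -70.3] turn None
[ 51  86 110] [ 58 100 125]
lid ((194.6666717529297, 272.6666564941406), 12.13360595703125) [0.42496792 0.37489777 0.14      ]
mid ((358.9633483886719, 248.9846649169922), (42.59735107421875, 43.99715805053711), 70.70941162109375) [ 0.4732946  -0.03739855  0.036     ]
mid ((360.067138671875, 247.5849151611328), (29.272062301635742, 29.8458194732666), 114.44490051269531) [ 0.47682704 -0.04062252  0.036     ]
```

Call:
jog_arm(commands=[[-1,0,0,-0.015,0],[-1,0,0,-0.05,0],[-1,0,0,-0.08,0],[-1,-0.015,-0.009,-0.08,0],[-1,-0.045,-0.026,-0.08,0],[-1,-0.08,-0.046,-0.08,0],[-1,-0.12,-0.07,-0.08,0],[-1,-0.16,-0.093,-0.08,0],[-1,-0.2,-0.116,-0.08,0],[-1,-0.232,-0.135,-0.08,0],[-1,-0.252,-0.1465,-0.08,0],[-1,-0.252,-0.1465,-0.08,0]])

```text
time: 29.9
tcp_pos: [0.4774, -0.0417, 0.1587]
ee_rot: [-2.642, 1.689, -0.002]
ft_force: [0.0, 0.1, -1.6]
opening: 0.0402
```

Run:
```python
from h import *
plan((.4793,-.0435,.0925))
for n in("side","top"): cv2.imwrite(f"pics/{n}17.png",eyes.camera(n)[:,:,::-1])
s=cv2.imread("pics/side17.png")
cv2.imwrite("pics/c17.png",cv2.resize(s[140:270,300:420],None,fx=4,fy=4,interpolation=2))
```

```text
tcp [ 0.4774 -0.0417  0.1587] jaw -65.2 open 0.0402 t 29.9 F [ 0.   0.1 -1.6] tilt [ 0.004  0.004 -1.   ]
tool shift mm [ 2.6 -0.5 66.2] turn None
```

View pics/c17.png

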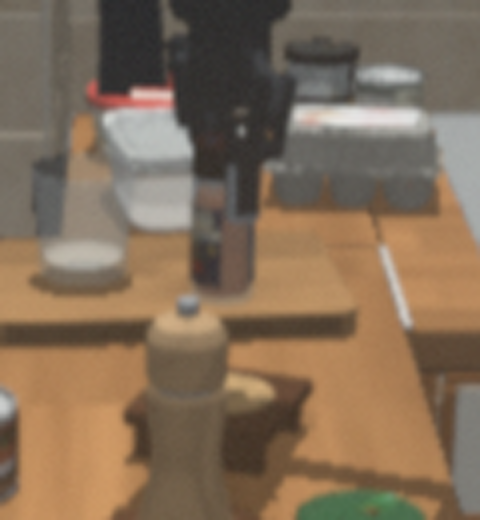

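Call:
jog_arm(commands=[[-1,0.0025,-0.0005,0.015,0],[-1,0.0025,-0.0005,0.035,0],[-1,0.0025,-0.0005,0.052,0],[-1,0.0025,-0.0005,0.06,0],[-1,0.0025,-0.0005,0.064,0],[-1,0.0025,-0.0005,0.066,0],[-1,0.0025,-0.0005,0.067,0],[-1,0.0025,-0.0005,0.067,0]])

```text
time: 31.0
tcp_pos: [0.4802, -0.0456, 0.0925]
ee_rot: [-2.64, 1.692, -0.006]
ft_force: [-0.6, 0.6, -1.1]
opening: 0.0401
```

Call:
jog_arm(commands=[[-1,-0.002,0,0,0],[-1,-0.002,0,0.001,0],[-1,-0.002,0,0.002,0],[-1,-0.002,0,0.002,0]])

```text
time: 31.5
tcp_pos: [0.4797, -0.0436, 0.0924]
ee_rot: [-2.64, 1.691, -0.008]
ft_force: [-5.9, 2.0, 16.9]
opening: 0.0401
```

Call:
jog_arm(commands=[[-0.2,0,0,-0.0005,0],[0.2,0,0,-0.001,0],[0.6,0,0,-0.001,0],[1,0,0,-0.001,0],[1,0,0,-0.001,0],[1,0,0,-0.001,0],[1,0,0,-0.04,0],[1,0,0,-0.09,0],[1,0,0,-0.14,0],[1,0,0,-0.14,0],[1,0.06,0,-0.14,0],[1,0.12,0,-0.14,0]])

```text
time: 33.0
tcp_pos: [0.529, -0.1535, 0.2319]
ee_rot: [-2.641, 1.689, -0.007]
ft_force: [1.1, 1.3, 0.7]
opening: 0.0854
```

Call:
jog_arm(commands=[[1,0.06,0.02,0,0],[1,0.12,0.04,0,0],[1,0.15,0.06,0,0],[1,0.15,0.06,0,0]])

```text
time: 33.5
tcp_pos: [0.5363, -0.3176, 0.2292]
ee_rot: [-2.638, 1.694, -0.003]
ft_force: [-0.2, 0.8, -1.1]
opening: 0.0854
```

Run:
```python
from h import *
plan((.505,.142,.24))
for n in("side","top"): cv2.imwrite(f"pics/{n}18.png",eyes.camera(n)[:,:,::-1])
s=cv2.imread("pics/side18.png");t=cv2.imread("pics/top18.png")
cv2.imwrite("pics/t18.png",cv2.resize(t[170:310,140:400],None,fx=3,fy=3,interpolation=2))
cv2.imwrite("pics/s18.png",cv2.resize(s[190:390,250:450],None,fx=3,fy=3,interpolation=2))
```

```text
tcp [ 0.5363 -0.3176  0.2292] jaw -65.4 open 0.0854 t 33.5 F [-0.2  0.8 -1.1] tilt [ 0.005  0.004 -1.   ]
tool shift mm [-431.  -162.8   -8.9] turn None
```

View pics/t18.png

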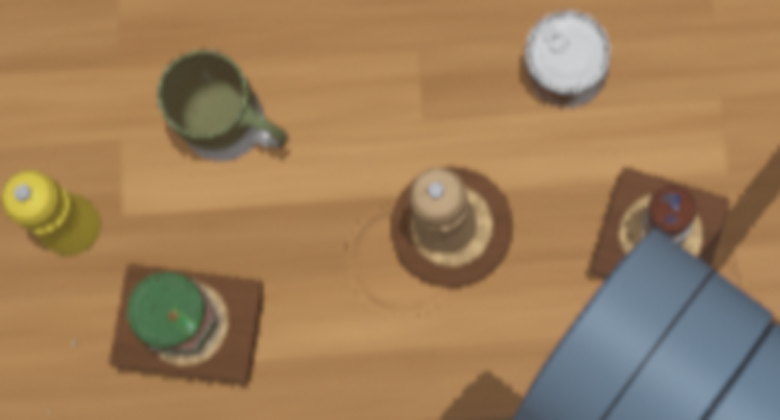

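View pics/s18.png

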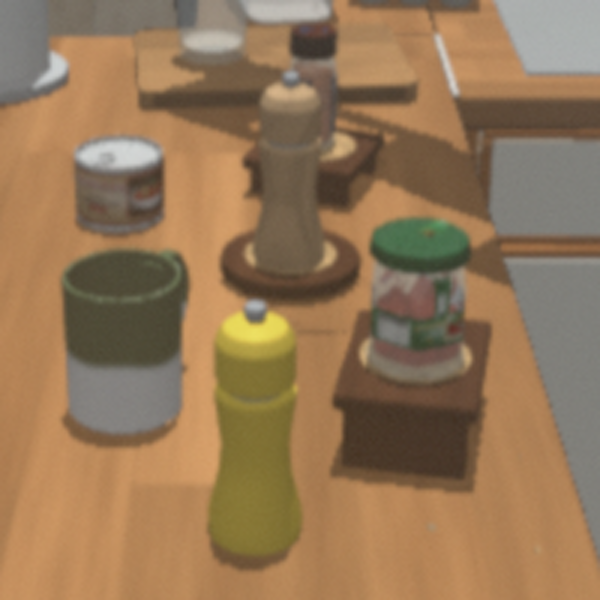

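Run:
```python
from h import *
T=lambda x,y:((x+.5)/3-.5+140,(y+.5)/3-.5+170)
S=lambda x,y:((x+.5)/3-.5+250,(y+.5)/3-.5+190)
print("slim",cast("top",*T(672,208),.141),tri(T(672,208),S(314,30)))
print("mill",cast("top",*T(436,190),.168),tri(T(436,190),S(291,75)))
t=cv2.imread("pics/top18.png");hsv=cv2.cvtColor(t,cv2.COLOR_BGR2HSV)
m=((hsv[...,0]<12)&(hsv[...,1]>90)&(hsv[...,2]<120)).astype(np.uint8)
print(proj("top",np.array([.4768,-.0406,.141])),T(672,208), proj("top",np.array([.5015,.144,.168])),T(436,190))
a=cv2.resize(t[220:280,330:390],None,fx=9,fy=9,interpolation=2);cv2.imwrite("pics/z18.png",a)
```

```text
slim [ 0.47877104 -0.04271092  0.141     ] [ 0.47958323 -0.04286784  0.14008203]
mill [0.50184165 0.14832303 0.168     ] [0.50307261 0.14830359 0.16673969]
[362.88142508 239.84321754] (363.66666666666663, 239.0) [286.79097666 233.01325316] (285.0, 233.0)
```

View pics/z18.png

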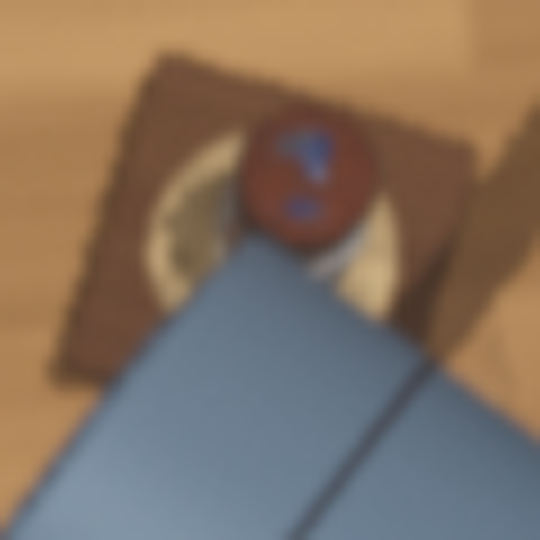

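Run:
```python
from rig import ctrl
print(ctrl.sign_off()); print(ctrl.observe()["time"])
```

```text
the job is handed in; nothing more can be done
None
the job is handed in; nothing more can be done
```

The three containers are on their proper stands, and I handed the job in at about 33.6 s of the 104 s allowed. I parked the slim jar on the free end of the board. The pepper mill then went to the low stand, the wide jar to the high stand, and the slim jar from the board to the middle stand. Nothing was stood on the wet worktop.

In the last pictures all three stand upright. Offsets from the cork centres, measured with the top camera:

| Container | Stand | Offset from centre |
|---|---|---|
| Wide jar | high | about 1 mm (measured just after placing) |
| Slim jar | middle | about 3 mm |
| Pepper mill | low | about 4 mm, toward +y |

- **Mill:** I left its offset uncorrected, because the foot is still on the cork inlay as near as I can measure.
- **Other items:** The mug and the tin look unchanged. The tumbler was in place in the last side view. The arm was clear of everything and the gripper was open.
- **Disagreement in the checks:** The arm's own position readings and the top camera differed by about 2–3 mm in each of x and y. I noticed this only after the mill was down, which probably explains its offset, and I allowed for it when placing the other two.

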